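# Switch on a bench socket under its push-latch splash cover

### The arm

A 7-joint arm with a two-finger parallel gripper is mounted at the origin on the work surface. World frame = base frame: x ahead of the robot, y to its left, z up, the work surface at z = 0. Lengths are in m, angles in rad, forces in N, time in s.
With the tool pointing down it reaches from about 0.4 to 0.85 m from the base axis. Payload 4.5 kg.
Tool frame: the origin (TCP) lies at the very end of the fingers, on their centre line; the grasp point (between the pads) lies 19 mm behind it (arm.grasp_offset is the distance from the TCP to the grasp point, in m); y points along the fingers, z is the direction in which the jaws open and shut, and the axes are right-handed (so a half turn about y gives the same grasp; the last joint's range is limited). The gripper opens to 88 mm and grips with 3 to 60 N. Pads are 18 mm wide; open, the fingers measure 123 mm over their backs; the gripper's body (75 mm by 187 mm) begins 45 mm behind the grasp point.
Start: joints at [1.371, 0.689, -0.195, 1.565, 0.157, 0.902, -0.215], TCP at [0.145, -0.608, 0.239] pointing down, gripper open.
Joint ranges: [-3.01, 3.01], [-0.46, 2.08], [-1.47, 1.51], [0.13, 2.56], [-1, 4.14], [0.04, 2.09], [-2.66, 2.66]. Speed limits (rad/s): [2.57, 2.57, 3.14, 3.14, 3.14, 3.14, 3.14].

### API

Orientations are given as [roll, pitch, yaw] about the fixed x, y, z axes, in that order (R = Rz(yaw) Ry(pitch) Rx(roll)).
In Python, from cell import get_state, grab_frame, arm gives the robot as it stands. The module is installed in compiled form; this text tells all that it offers.
- The arm moves only by the tool move_arm, never from a script. Its argument "targets" is one flat list of numbers, 7 for each row, row after row: the shift along the tool's x, y, z in cm, then the turn, a rotation vector about the tool's x, y, z in rad, then the opening in per cent of the stroke, from 0 (shut) to 100 (fully open). A call has 1 to 5 rows; each row is the pose to reach, as a shift and turn from the pose commanded when the call began, along the tool's axes at that moment; what a row does not reach only later rows make up. A row lasts 1/12 s, in which the tool goes at most 41.7 mm and 7.16 degrees, less where a joint would pass 70% of its speed; a pose out of reach is approached as far as the arm can. A call with a gripper value outside its range is refused whole. The fingers move at their own pace and stop on an object; the grip force is fixed at half the most. Time passes only in rows, so rows that repeat a pose let the fingers close. It gives the time, the measured TCP pose, the force and the opening at its end, in the units of the state.
- get_state(): the state, without advancing time (a new reading comes with each control period).
- grab_frame(name): name is "side" or "top"; returns a dict with "pixels" (384x512x3 uint8, red, green, blue), "z_map" (384x512 float32, m along the optical axis (not along the pixel's ray), 0 where there is no reading), "mtx" (3x3 intrinsics, pixels), "camera_from_world" (4x4, takes a point from world to camera coordinates). Camera axes: x right, y down, z forward; pixel columns grow to the right and rows downward; lengths in m; the calibration is good to about 2 mm. A picture is of the moment at which its call begins.
- arm.job_done(): hands the job in, once; it reports no verdict.
The state is a dict: "time_s": time; "joint_positions": joint angles; "dq": joint speeds; "effort": joint torques, N m; "tool_pos": TCP position; "tool_rot": TCP orientation; "wrist_force": force on the tool from outside, world axes, zero at the start; "wrist_torque": the same for the moment, N m; "finger_gap": opening from 0.0 (shut) to 1.0 (fully open).
Only numpy, scipy, OpenCV 4.12 (cv2) and the standard library are available. Lean on these libraries where they do the work, as an engineer would, in place of code of your own. Each camera call takes 0.05 s, during which the arm holds its last target.

### The job

Switch on the left-hand socket of the bench socket box before wet work: press the splash cover to pop it open, press down the near half of the left-hand rocker switch, then swing the cover down and press it until it latches shut again. Use the fingertips or the outside of the fingers only, leave the right-hand switch alone, and do not pick up or shift the glassware and other things standing about.

Things in the scene. Friction and masses are not known exactly. Their poses are not given: they have to be found in the camera images.
- power_box: Bench socket box, light grey, fixed: 150 mm deep (its x), 190 mm wide (y), rim 58 mm high, walls 5 mm. Origin at the centre of its underside; x points from its front to its back (hinge side), y to its left, z up; turned up to 0.4 rad. Inside, a white panel 34 mm above the bench holds two round sockets at the back, two rocker switches in front of them and a black latch housing at mid front.
- cover (a joint): Grey splash cover (134 mm deep, 168 mm wide), angle in rad. 0: closed, latched; 1.3: open, nearly upright; -0.053: at its stop, 6.5 mm down at the front. Push-push latch: press the front part of the closed cover to the stop (4 to 6 N at the pad) and let go: a damped spring opens it to 1.3 in about 1.5 s. Push it down to the stop (2 to 6 N) and let go: it latches at 0; another press reopens it.
- cover_pad (a point): Middle of the ribbed pad on the cover's flat outer face, where to press: 112 mm from the hinge axis, 22 mm from the free edge. Moves with the cover; its z is the face's normal (up when closed), its x points to the hinge. Closed, it is 67 mm above the bench and 9 mm above the rim.
- cover_hinge (a point): Middle of the cover's hinge axis, fixed at the back of the box (x = +66, z = 60 mm in the box's frame); its axes are the box's, the hinge axis is its y. The closed cover reaches from here 134 mm towards the box's front (-x). Its outer face lies 7 mm off the plane through the axis (above it when closed, on the back side when open).
- left_rocker (a joint): Left-hand rocker switch, white, concave, 44 mm long (box x), 34 mm wide, middle at x = -18, y = +42 mm of the box. In rad: 0 off, its near half (towards the box's front) standing up; 0.24 on, near half pressed down level. Snaps over past 0.12 and stays; 4 to 6 N on the near half. Starts off.
- left_rocker_near (a point): Where to press the left rocker, fixed to the box, axes as the box's: 13 mm frontwards of the rocker's middle, at the height its near half has when down (39 mm above the bench, 19 mm below the rim). Raised, the near half is 3 mm higher here, 5 mm at its end. 39 mm free from here to the front wall.
- right_rocker (a joint): The same switch on the right (y = -42 mm of the box). Starts off (0), to be left alone.
- beaker: Loose 100 ml glass beaker, 50 mm across, 70 mm high; origin at the centre of its underside. Leave it.
- cup_stack: Loose stack of white plastic cups, upside down, 49 mm across, 62 mm high; origin at the centre of its underside. Leave it.
- dish: Loose white porcelain dish, 72 mm across, 22 mm high; origin at the centre of its underside. Leave it.
- tube_clamp: Loose wooden test-tube clamp lying flat, 105 x 15 x 11 mm, long along its x; origin at the centre of its underside. Leave it.
- amber_bottle: Loose amber reagent bottle with a black cap, 48 mm across, 90 mm high; origin at the centre of its underside. Leave it.
- petri_dish: Loose clear Petri dish with lid, 94 mm across, 16 mm high; origin at the centre of its underside. Leave it.
- stopper: Loose black rubber stopper, 34 mm across, 26 mm high; origin at the centre of its underside. Leave it.
- flask: Loose conical flask, 64 mm across, 97 mm high; origin at the centre of its underside. Leave it.

How it is judged:
On the way, in this order (a step that is already met when the one before it is completed fails the run):
1. the cover has popped open (value of joint cover above 1 rad), for 0.1 s.
2. with the cover open, the left rocker is switched on (value of joint left_rocker above 0.2 rad and value of joint cover above 0.6 rad), for 0.1 s.
3. the cover is pressed down shut (value of joint cover below 0.02 rad), for 0.1 s.
At the end, for the whole second after the job is handed in: The cover is latched shut (within 0.02 rad of its closed angle, held by its latch alone), the left rocker is on (above 0.2 of 0.24 rad), the right rocker is still off, and the loose things stand where they were (value of joint cover between -0.02 and 0.02 rad and velocity of joint cover below 0.05 rad/s and value of joint left_rocker above 0.2 rad and value of joint right_rocker below 0.04 rad); the robot touches nothing.
It fails at once if the right-hand rocker was switched (value of joint right_rocker above 0.12 rad).
It fails at once if a loose thing was picked up (its underside 20 mm above the bench) (height (world z) of any of beaker, cup_stack, dish, tube_clamp, amber_bottle, petri_dish, stopper, flask above 0.02 m).
It fails at once if a loose thing was shifted by more than 25 mm (distance of any of beaker, cup_stack, dish, tube_clamp, amber_bottle, petri_dish, stopper, flask from where it was at the start of the episode above 0.025 m).
It fails at once if a loose thing was tipped over (angle between any of beaker, cup_stack, dish, tube_clamp, amber_bottle, petri_dish, stopper, flask's own z axis and vertical above 0.5 rad).
It also fails if it takes over 48 s, if anything falls off the work surface, if the arm or the gripper's body presses on something with over 40 N, if the wrist force passes 120 N, or if a joint passes its speed limit or range.

## Working session

There is one attempt and no reset: what is moved stays moved. The work goes in short steps, Python scripts to look and compute and a tool call to move; the robot and the scene stay as the last step left them, time stands still between calls to the robot, and variables do not carry over. Pictures are saved under pics/ and viewed, and the job is handed in when it is done.

Besides the shell and the picture viewer there is one more tool, called after ">>>" in YAML: its name, and indented under it one key for each argument. move_arm: Moves the arm, as the interface text tells. Its arguments: {"type":"object","properties":{"targets":{"type":"array","items":{"type":"number"}}},"required":["targets"]}

```bash
mkdir -p pics; cat > h.py <<'E'
import numpy as np, cv2
from cell import get_state, grab_frame, arm
from scipy.spatial.transform import Rotation as R
def world(f):
    z=f["z_map"];K=f["mtx"];h,w=z.shape
    u,v=np.meshgrid(np.arange(w),np.arange(h))
    p=np.stack([(u-K[0,2])*z/K[0,0],(v-K[1,2])*z/K[1,1],z],-1)
    T=np.linalg.inv(f["camera_from_world"])
    return p@T[:3,:3].T+T[:3,3]
def save(f,n): cv2.imwrite(f"pics/{n}.png",f["pixels"][:,:,::-1])
E
python3 - <<'E'
from h import *
s=get_state();print(s)
for n in("top","side"):
    f=grab_frame(n);save(f,n+"0");np.savez(n+"0.npz",**f)
    print(n,np.round(f["camera_from_world"],3).tolist(),f["mtx"].tolist())
E
```

```text
{'time_s': 0.0, 'joint_positions': array([ 1.37080342,  0.68998893, -0.19452473,  1.56632002,  0.15729959,
        0.90247299, -0.21508465]), 'dq': array([0.0005397 , 0.00109273, 0.00125413, 0.00125619, 0.00120441,
       0.00200104, 0.00038876]), 'effort': array([ 3.42663907e-05, -5.27561545e+01, -1.26665600e+00, -1.53433746e+01,
       -5.25898975e-02,  6.44944055e-03,  2.01964426e-04]), 'tool_pos': array([ 0.14461045, -0.60740879,  0.2379136 ]), 'tool_rot': array([-1.57258976e+00, -1.18258699e-04, -2.90769480e+00]), 'wrist_force': array([-0.87232894,  0.0268139 ,  0.15879128]), 'wrist_torque': array([-0.03391711,  0.01197024,  0.07023318]), 'finger_gap': 1.0009050507728277}
top [[-0.013, -1.0, 0.022, 0.076], [-0.995, 0.011, -0.097, 0.526], [0.097, -0.024, -0.995, 1.093], [0.0, 0.0, 0.0, 1.0]] [[426.1066515557385, 0.0, 255.06024722150295], [0.0, 426.1066515557385, 198.71556822818968], [0.0, 0.0, 1.0]]
side [[0.981, -0.194, 0.006, -0.507], [-0.132, -0.691, -0.711, 0.187], [0.143, 0.696, -0.704, 0.847], [0.0, 0.0, 0.0, 1.0]] [[376.61834330726174, 0.0, 261.1074335224908], [0.0, 376.61834330726174, 191.10397226990216], [0.0, 0.0, 1.0]]
```

View pics/top0.png

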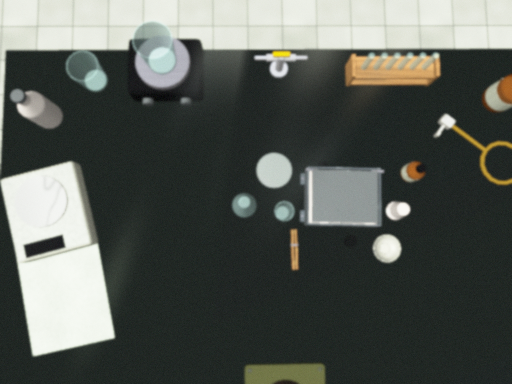

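View pics/side0.png

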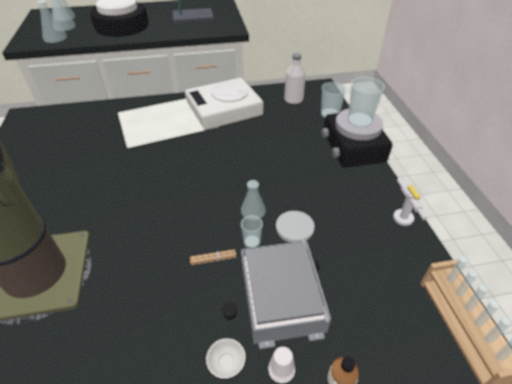

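```bash
python3 - <<'E'
from h import *
a=cv2.imread("pics/top0.png")[140:290,220:450];b=cv2.imread("pics/side0.png")[170:384,180:370]
cv2.imwrite("pics/t0z.png",cv2.resize(a,None,fx=3.4,fy=3.4,interpolation=2));cv2.imwrite("pics/s0z.png",cv2.resize(b,None,fx=2.8,fy=2.8,interpolation=2))
E
```

```text
(no output)
```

View pics/t0z.png

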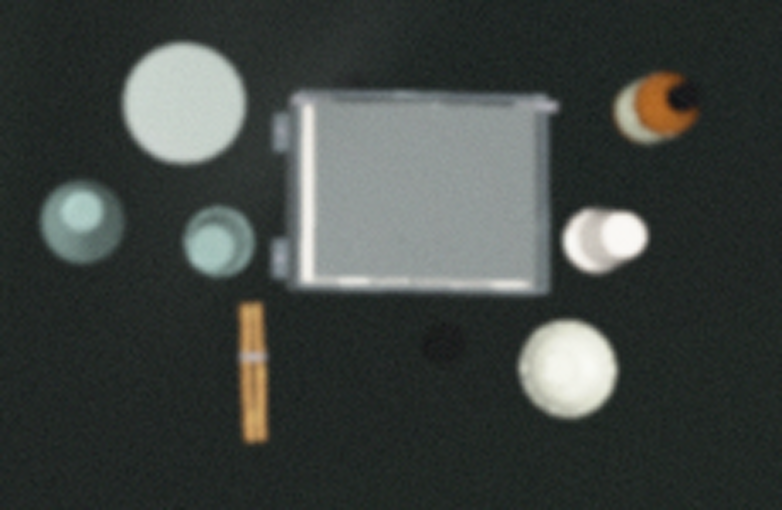

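View pics/s0z.png

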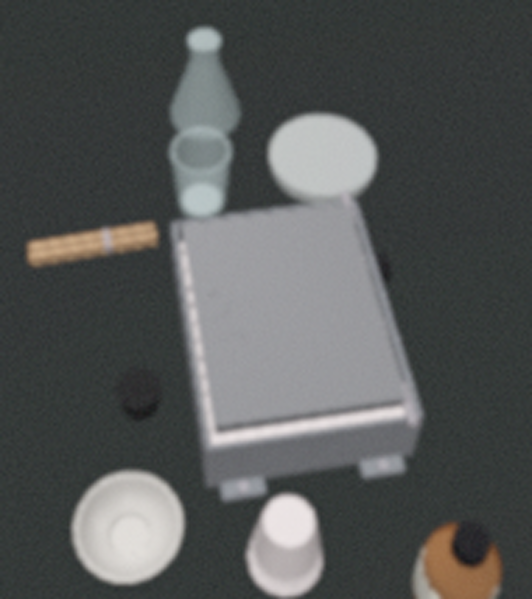

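The box's hinge is on the far side (world +x), the pad near side. The beaker stands close to its left, the cups to its right. Measuring with depth.

```bash
python3 - <<'E'
from h import *
for n in("top","side"):
    f=np.load(n+"0.npz");P=world(f)
    ok=f["z_map"]>0
    # bench height
    if n=="top": m0=ok[230:280,100:250];print("bench",np.median(P[230:280,100:250][m0],0))
    for lo,hi in((0.063,0.075),(0.052,0.075)):
        m=((P[...,2]>lo)&(P[...,2]<hi)&ok&(P[...,0]>.3)&(P[...,0]<.75)).astype(np.uint8)
        k,l,st,c=cv2.connectedComponentsWithStats(m)
        for i in range(1,k):
            if st[i,4]>800:
                q=P[l==i];xy=q[:,:2].astype(np.float32)*1000
                r=cv2.minAreaRect(xy)
                A=np.c_[q[:,:2]-q[:,:2].mean(0),np.ones(len(q))];co=np.linalg.lstsq(A,q[:,2],rcond=None)[0]
                print(n,lo,st[i],r,np.median(q[:,2]),co,q.mean(0))
E
```

```text
bench [3.84147738e-01 2.82519433e-01 1.07070061e-04]
top 0.063 [ 312  168   72   55 3414] ((529.5324096679688, -164.74224853515625), (182.72959899902344, 136.0797882080078), 87.81517791748047) 0.06754537121847282 [-0.00744231 -0.00041893  0.06755431] [ 0.52792879 -0.15800118  0.06755431]
top 0.063 [  15  175   53   52 2138] ((523.7166748046875, 604.6234130859375), (128.89376831054688, 128.4072265625), 59.296939849853516) 0.06814164287053548 [-0.00107001 -0.00095587  0.06811125] [0.52343932 0.60412411 0.06811125]
top 0.052 [   1  162   92  100 6089] ((499.5077819824219, 596.915771484375), (217.7634735107422, 189.34121704101562), 14.206682205200195) 0.0569044199304396 [0.02708082 0.01206037 0.05992827] [0.49804898 0.59550259 0.05992827]
top 0.052 [ 306  166   78   60 4067] ((529.8515014648438, -157.75485229492188), (198.83563232421875, 150.7704620361328), 88.10846710205078) 0.06707524206977844 [-0.00460836 -0.00064207  0.0659704 ] [ 0.52829488 -0.15780714  0.0659704 ]
side 0.063 [ 245  243   81   81 4639] ((529.3626708984375, -157.87889099121094), (169.29994201660156, 133.78170776367188), 87.97640228271484) 0.06525006604683836 [-0.0047922  -0.00046819  0.06528283] [ 0.52791026 -0.16463131  0.06528283]
side 0.052 [ 187   79   69   37 1146] ((501.76385498046875, 594.8572387695312), (206.2248077392578, 180.13162231445312), 14.44729232788086) 0.0620135274984468 [0.04735646 0.03593881 0.0594021 ] [0.5014183  0.58695675 0.0594021 ]
side 0.052 [ 242  238   89   94 5649] ((530.6083374023438, -158.07818603515625), (199.1965789794922, 150.32777404785156), 87.98103332519531) 0.06492973369201982 [-0.00422565  0.0105359   0.06371273] [ 0.52891702 -0.16857659  0.06371273]
```

```bash
cat >> h.py <<'E'
BC=np.array([0.530,-0.158]);BY=-0.035
def box(x,y,z): # box mm -> world m
    c,s=np.cos(BY),np.sin(BY);return np.array([BC[0]+(c*x-s*y)/1000,BC[1]+(s*x+c*y)/1000,z/1000])
def tobox(p):
    c,s=np.cos(BY),np.sin(BY);d=(np.array(p[:2])-BC)*1000;return np.array([c*d[0]+s*d[1],-s*d[0]+c*d[1],p[2]*1000])
def to(*ps,yaw=BY-np.pi,st=None):
    s=st or get_state();Rt=R.from_euler("xyz",s["tool_rot"])
    Rg=R.from_euler("xyz",[-np.pi/2,0,yaw])
    print("t",round(s["time_s"],2),"box",tobox(s["tool_pos"]).round(1),"F",s["wrist_force"].round(1),"gap",round(float(s["finger_gap"]),2))
    for p in ps:
        print("->",np.round(p,3),"shift cm",(Rt.inv().apply(p-s["tool_pos"])*100).round(2),"turn",(Rt.inv()*Rg).as_rotvec().round(3))
E
python3 -c "
from h import *
to(box(-50,0,160),box(-50,0,110))"
```

```text
t 0.1 box [-369.4 -462.7  238. ] F [0.6 0.4 0.1] gap 1.0
-> [ 0.48  -0.156  0.16 ] shift cm [-43.09   7.85 -36.11] turn [0.002 0.269 0.   ]
-> [ 0.48  -0.156  0.11 ] shift cm [-43.09  12.85 -36.1 ] turn [0.002 0.269 0.   ]
```

>>> move_arm:
  targets: [-8, 1, -7, 0, 0.06, 0, 0, -16, 2, -14, 0, 0.15, 0, 0, -24, 3, -21, 0, 0.27, 0, 0, -32, 4, -28, 0, 0.27, 0, 0, -43.1, 7.8, -36.1, 0, 0.27, 0, 0]

```text
time_s: 0.52
tool_pos: [0.2664, -0.4383, 0.2166]
tool_rot: [-1.571, 0.0, 3.104]
wrist_force: [0.9, 0.2, 0.6]
finger_gap: 0.644
```

```bash
python3 -c "
from h import *
to(box(-50,0,160),box(-50,0,90))"
```

```text
t 0.52 box [-253.6 -289.3  216.6] F [0.9 0.2 0.6] gap 0.64
-> [ 0.48  -0.156  0.16 ] shift cm [-20.3    5.66 -28.98] turn [-0.    -0.002 -0.   ]
-> [ 0.48  -0.156  0.09 ] shift cm [-20.3   12.66 -28.98] turn [-0.    -0.002 -0.   ]
```

>>> move_arm:
  targets: [-20.3, 5.6, -29, 0, 0, 0, 0, -20.3, 5.6, -29, 0, 0, 0, 0, -20.3, 5.6, -29, 0, 0, 0, 0, -20.3, 5.6, -29, 0, 0, 0, 0, -20.3, 5.6, -29, 0, 0, 0, 0]

```text
time_s: 0.93
tool_pos: [0.3906, -0.274, 0.1837]
tool_rot: [-1.571, -0.0, 3.105]
wrist_force: [0.8, -0.9, 0.5]
finger_gap: 0.266
```

```bash
python3 -c "
from h import *
to(box(-50,0,160),box(-50,0,90))"
```

```text
t 0.93 box [-135.3 -120.8  183.7] F [ 0.8 -0.9  0.5] gap 0.27
-> [ 0.48  -0.156  0.16 ] shift cm [ -8.51   2.37 -12.1 ] turn [ 0.    -0.001  0.   ]
-> [ 0.48  -0.156  0.09 ] shift cm [ -8.51   9.37 -12.1 ] turn [ 0.    -0.001  0.   ]
```

>>> move_arm:
  targets: [-8, 2.3, -11, 0, 0, 0, 0, -8, 2.3, -11, 0, 0, 0, 0, -8, 2.3, -11, 0, 0, 0, 0, -8, 4.3, -11, 0, 0, 0, 0, -8, 6.3, -11, 0, 0, 0, 0]

```text
time_s: 1.35
tool_pos: [0.4779, -0.1637, 0.1205]
tool_rot: [-1.573, 0.004, 3.114]
wrist_force: [-0.1, -0.5, 0.4]
finger_gap: 0.003
```

```bash
python3 -c "
from h import *
f=grab_frame('top');save(f,'top1');f=grab_frame('side');save(f,'side1')
to(box(-48,0,80),box(-46,0,60.5))"
```

```text
t 1.45 box [-57.2 -11.  118.7] F [-0.5 -0.2 -0.1] gap 0.0
-> [ 0.482 -0.156  0.08 ] shift cm [-0.94  3.87 -1.09] turn [0.002 0.002 0.005]
-> [ 0.484 -0.156  0.06 ] shift cm [-1.15  5.81 -1.09] turn [0.002 0.002 0.005]
```

View pics/side1.png

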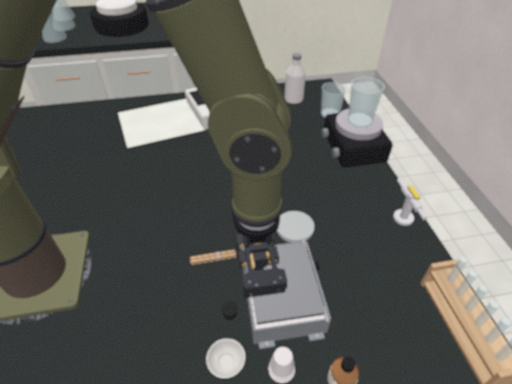

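The closed fingers (around (262,285)) hang over the front part of the cover. Descending.

>>> move_arm:
  targets: [-1, 3, -1.1, 0, 0, 0, 0, -1.1, 4.4, -1.1, 0, 0, 0, 0, -1.1, 5.2, -1.1, 0, 0, 0, 0, -1.1, 5.7, -1.1, 0, 0, 0, 0, -1.1, 6.0, -1.1, 0, 0, 0, 0]

```text
time_s: 1.87
tool_pos: [0.4846, -0.1585, 0.0617]
tool_rot: [-1.571, -0.001, 3.104]
wrist_force: [-2.6, 2.6, 16.2]
finger_gap: 0.008
```

```bash
python3 -c "
from h import *
to(box(-48,0,61),box(-46,0,60))"
```

```text
t 1.87 box [-45.3  -2.1  61.7] F [-2.6  2.6 16.2] gap 0.01
-> [ 0.482 -0.156  0.061] shift cm [ 0.27  0.07 -0.21] turn [ 0.    -0.002  0.001]
-> [ 0.484 -0.156  0.06 ] shift cm [ 0.07  0.17 -0.21] turn [ 0.    -0.002  0.001]
```

At the stop with 16 N. Now letting go, up and frontwards.

>>> move_arm:
  targets: [0.5, -2.5, 0, 0, 0, 0, 0, 3, -5, 0, 0, 0, 0, 0, 7, -6, 0, 0, 0, 0, 0, 10, -7, 0, 0, 0, 0, 0, 12, -8, 0, 0, 0, 0, 0]

```text
time_s: 2.28
tool_pos: [0.3609, -0.1545, 0.1426]
tool_rot: [-1.57, -0.002, 3.102]
wrist_force: [-0.3, -0.0, 0.1]
finger_gap: 0.006
```

>>> move_arm:
  targets: [0, -1, 0, 0, 0, 0, 0, 0, -2, 0, 0, 0, 0, 0, 0, -2, 0, 0, 0, 0, 0, 0, -2, 0, 0, 0, 0, 0, 0, -2, 0, 0, 0, 0, 0]

```text
time_s: 2.7
tool_pos: [0.3654, -0.1543, 0.1612]
tool_rot: [-1.57, 0.001, 3.105]
wrist_force: [0.2, -0.3, 0.1]
finger_gap: 0.008
```

>>> move_arm:
  targets: [0, 0, 0, 0, 0, 0, 0, 0, 0, 0, 0, 0, 0, 0, 0, 0, 0, 0, 0, 0, 0, 0, 0, 0, 0, 0, 0, 0, 0, 0, 0, 0, 0, 0, 0]

```text
time_s: 3.12
tool_pos: [0.3652, -0.1537, 0.1608]
tool_rot: [-1.571, -0.001, 3.106]
wrist_force: [-0.7, 0.6, 0.0]
finger_gap: 0.006
```

>>> move_arm:
  targets: [0, 0, 0, 0, 0, 0, 0, 0, 0, 0, 0, 0, 0, 0, 0, 0, 0, 0, 0, 0, 0, 0, 0, 0, 0, 0, 0, 0, 0, 0, 0, 0, 0, 0, 0]

```text
time_s: 3.53
tool_pos: [0.3653, -0.1538, 0.1611]
tool_rot: [-1.571, 0.0, 3.105]
wrist_force: [0.5, 0.1, -0.9]
finger_gap: 0.006
```

```bash
python3 -c "
from h import *
f=grab_frame('side');save(f,'side2');np.savez('side2.npz',**f)
f=grab_frame('top');save(f,'top2');np.savez('top2.npz',**f)
a=cv2.imread('pics/top2.png')[130:300,200:450];b=cv2.imread('pics/side2.png')[150:384,150:380]
cv2.imwrite('pics/c2.png',np.hstack([cv2.resize(a,(400,400)),cv2.resize(b,(400,400))]))
to(box(-60,42,80),box(-31,42,80))"
```

```text
t 3.63 box [-164.7   -1.6  161.1] F [-0.5  0.1  0.3] gap 0.01
-> [ 0.472 -0.114  0.08 ] shift cm [-10.47   8.11  -4.37] turn [-0.    -0.001 -0.   ]
-> [ 0.5   -0.115  0.08 ] shift cm [-13.37   8.11  -4.38] turn [-0.    -0.001 -0.   ]
```

View pics/c2.png

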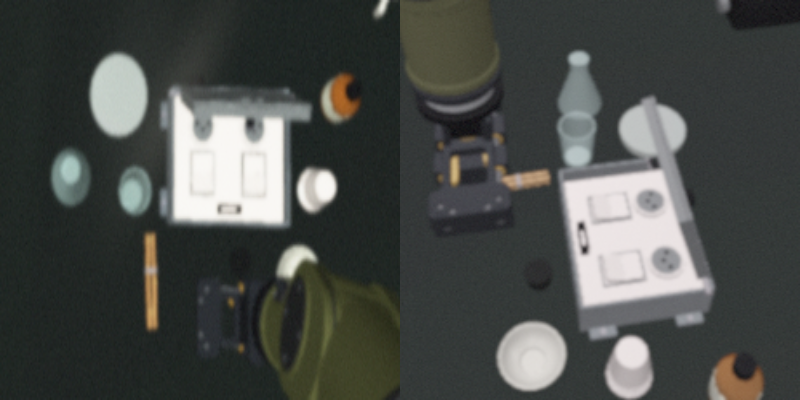

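The cover stands open; sockets at the back, the left rocker at (203,172) in the left half. Checking its position against the model.

```bash
python3 -c "
from h import *
for n in('top','side'):
    f=np.load(n+'2.npz');C=f['camera_from_world'];K=f['mtx'];im=f['pixels'][:,:,::-1].copy()
    im=cv2.resize(im,None,fx=6,fy=6,interpolation=2)
    for p in [box(-40,25,41),box(-40,59,41),box(4,59,39),box(4,25,39),box(-31,42,40),box(-75,-95,58),box(-75,95,58),box(75,95,58)]:
        q=K@(C[:3,:3]@p+C[:3,3]);q=q[:2]/q[2];cv2.circle(im,(int((q[0]+.5)*6),int((q[1]+.5)*6)),5,(0,0,255),-1)
    s=(slice(165*6,230*6),slice(295*6,395*6)) if n=='top' else (slice(235*6,335*6),slice(235*6,335*6))
    cv2.imwrite('pics/ov_'+n+'.png',im[s])
"
```

```text
(no output)
```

View pics/ov_top.png

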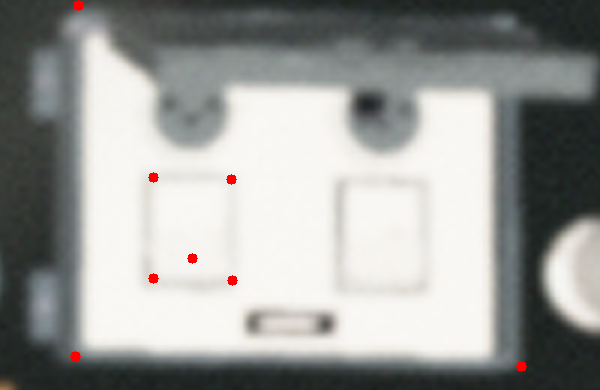

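View pics/ov_side.png

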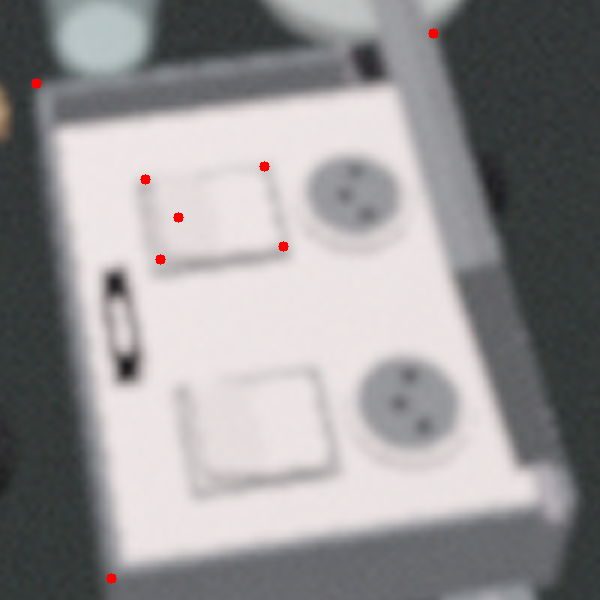

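Model overlay matches the rocker within ~2 mm. Going above it.

>>> move_arm:
  targets: [-4, 2, -1.4, 0, 0, 0, 0, -8, 4.5, -2.9, 0, 0, 0, 0, -11.5, 7, -4.3, 0, 0, 0, 0, -13.2, 8.5, -4.4, 0, 0, 0, 0, -13.2, 9.5, -4.4, 0, 0, 0, 0]

```text
time_s: 4.05
tool_pos: [0.5059, -0.1116, 0.0637]
tool_rot: [-1.573, 0.007, 3.111]
wrist_force: [0.8, 0.6, -1.8]
finger_gap: 0.005
```

```bash
python3 -c "
from h import *
to(box(-33,42,38))"
```

```text
t 4.05 box [-25.7  45.5  63.7] F [ 0.8  0.6 -1.8] gap 0.0
-> [ 0.498 -0.115  0.038] shift cm [0.75 2.56 0.35] turn [ 0.002  0.004 -0.007]
```

>>> move_arm:
  targets: [0, 0.4, 0, 0, 0, 0, 0, 0.1, 1.2, 0, 0, 0, 0, 0, 0.1, 2, 0, 0, 0, 0, 0, 0.1, 2.6, 0, 0, 0, 0, 0, 0.1, 2.9, 0, 0, 0, 0, 0]

```text
time_s: 4.47
tool_pos: [0.495, -0.1154, 0.0388]
tool_rot: [-1.57, -0.004, 3.104]
wrist_force: [-9.3, 3.0, 55.6]
finger_gap: 0.008
```

```bash
python3 -c "
from h import *
to(box(-33,42,38))"
```

```text
t 4.47 box [-36.5  41.4  38.8] F [-9.3  3.  55.6] gap 0.01
-> [ 0.498 -0.115  0.038] shift cm [-0.35  0.08 -0.06] turn [-0.    -0.003  0.004]
```

Firmly bottomed out (about 56 N). Backing straight up, then moving aside to look.

>>> move_arm:
  targets: [0, -1.5, 0, 0, 0, 0, 0, 0, -5, 0, 0, 0, 0, 0, 3, -9, 0.5, 0, 0, 0, 0, 7, -12, 1, 0, 0, 0, 0, 9, -16, 2, 0, 0, 0, 0]

```text
time_s: 4.88
tool_pos: [0.4137, -0.1275, 0.1813]
tool_rot: [-1.571, -0.004, 3.105]
wrist_force: [0.7, -0.9, 0.9]
finger_gap: 0.005
```

>>> move_arm:
  targets: [0, 0, 0, 0, 0, 0, 0, 0, 0, 0, 0, 0, 0, 0]

```text
time_s: 5.05
tool_pos: [0.4173, -0.1291, 0.1825]
tool_rot: [-1.57, 0.004, 3.103]
wrist_force: [0.2, -0.1, -0.1]
finger_gap: 0.006
```

```bash
python3 -c "
from h import *
f=grab_frame('side');save(f,'side3');np.savez('side3.npz',**f)
f=grab_frame('top');save(f,'top3');np.savez('top3.npz',**f)
a=cv2.imread('pics/top3.png')[165:230,290:400];b=cv2.imread('pics/side3.png')[230:340,230:340]
cv2.imwrite('pics/c3.png',np.hstack([cv2.resize(a,(400,500)),cv2.resize(b,(400,500))]))
# cover angle from depth, both views
for n in('top','side'):
    f=np.load(n+'3.npz');P=world(f).reshape(-1,3);P=P[f['z_map'].ravel()>0]
    B=np.array([tobox(p) for p in P[(abs(P[:,0]-.55)<.12)&(abs(P[:,1]+.158)<.12)]])
    B=B[(B[:,2]>75)&(B[:,0]>0)&(B[:,2]<210)];print(n,len(B),B.min(0) if len(B) else 0,B.max(0) if len(B) else 0)
    for z in range(80,210,20):
        q=B[abs(B[:,2]-z)<10]; 
        if len(q):print(z,np.median(q,0).round(0))
to(box(70,0,240))"
```

```text
top 905 [ 13.39671219 -83.46557622  75.15189953] [ 68.69463534  84.10615    195.42824734]
80 [67.  8. 83.]
100 [63.  9. 97.]
120 [ 56.  13. 118.]
140 [ 51.  17. 140.]
160 [ 45.  22. 158.]
180 [ 29.   1. 187.]
200 [ 35.   5. 191.]
side 950 [ 13.3012041  -84.44710044  75.57594849] [ 67.70919009  83.26578296 190.62429805]
80 [ 59. -82.  82.]
100 [ 55. -82. 101.]
120 [ 48. -82. 120.]
140 [ 43. -82. 140.]
160 [ 38. -82. 160.]
180 [ 30.  -9. 186.]
200 [ 35. -23. 190.]
t 5.15 box [-112.5   26.1  180.6] F [ 0.1 -0.2 -0.6] gap 0.0
-> [ 0.6  -0.16  0.24] shift cm [-18.26  -5.92   2.58] turn [-0.    -0.001 -0.001]
```

View pics/c3.png

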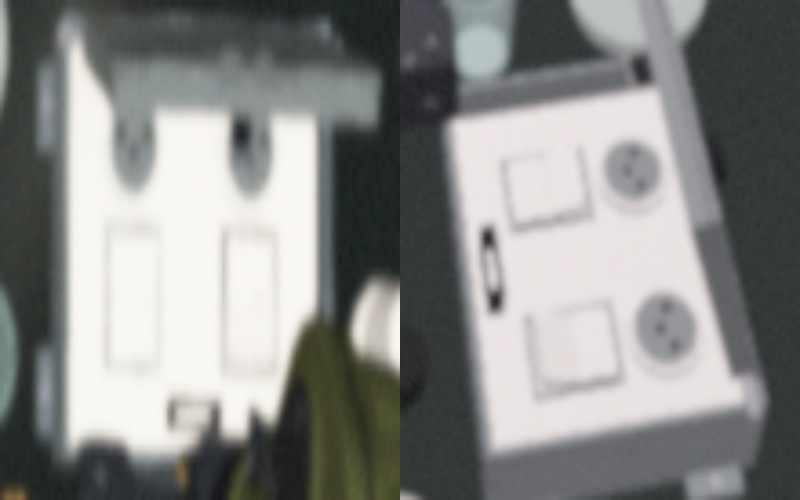

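The left rocker's shading (at (548,185) in the right half) has changed and is now unlike the right one's. Confirming with depth before closing.

```bash
python3 -c "
from h import *
for n in('top2','side2','top3','side3'):
    f=np.load(n+'.npz');P=world(f).reshape(-1,3);P=P[f['z_map'].ravel()>0]
    P=P[(abs(P[:,0]-.53)<.09)&(abs(P[:,1]+.158)<.1)&(P[:,2]<.055)];B=np.array([tobox(p) for p in P])
    for y in(42,-42):
        print(n,y,[ (round(float(np.mean(q)),1),len(q)) for x in(-35,-27,-10,0) for q in [B[(abs(B[:,0]-x)<4)&(abs(B[:,1]-y)<13)][:,2]]])
"
```

```text
top2 42 [(42.9, 29), (41.4, 30), (38.8, 29), (38.8, 29)]
top2 -42 [(43.0, 28), (41.3, 31), (39.0, 30), (39.3, 28)]
side2 42 [(39.6, 42), (39.1, 38), (36.9, 39), (36.8, 37)]
side2 -42 [(39.8, 55), (39.3, 44), (36.7, 49), (36.7, 47)]
top3 42 [(38.9, 30), (39.0, 30), (41.2, 36), (42.9, 30)]
top3 -42 [(43.5, 31), (41.8, 30), (38.8, 30), (39.1, 29)]
side3 42 [(36.8, 40), (36.7, 38), (38.3, 40), (41.2, 33)]
side3 -42 [(40.2, 54), (39.4, 42), (37.2, 49), (36.9, 46)]
```

Left rocker is on, right untouched. Now up and over the cover to its back side.

>>> move_arm:
  targets: [0, -3, 1, 0, 0, 0, 0, -2, -6, 2, 0, 0, 0, 0, -6, -6, 2.6, 0, 0, 0, 0, -10, -6, 2.6, 0, 0, 0, 0, -14, -6, 2.6, 0, 0, 0, 0]

```text
time_s: 5.57
tool_pos: [0.5591, -0.1592, 0.2398]
tool_rot: [-1.571, -0.0, 3.105]
wrist_force: [0.5, 0.6, -0.5]
finger_gap: 0.005
```

>>> move_arm:
  targets: [-3, 0, 0, 0, 0, 0, 0, -5.5, 0, 0, 0, 0, 0, 0, -5.5, 0, 0, 0, 0, 0, 0, -5.5, 0, 0, 0, 0, 0, 0, -5.5, 0, 0, 0, 0, 0, 0]

```text
time_s: 5.98
tool_pos: [0.6108, -0.1606, 0.2389]
tool_rot: [-1.571, -0.004, 3.106]
wrist_force: [1.1, -1.0, -0.5]
finger_gap: 0.004
```

```bash
python3 -c "
from h import *
to(box(80,0,240),box(76,0,172))
f=grab_frame('side');save(f,'side4')"
```

```text
t 5.98 box [8.080e+01 2.000e-01 2.389e+02] F [ 1.1 -1.  -0.5] gap 0.0
-> [ 0.61  -0.161  0.24 ] shift cm [ 0.08 -0.11  0.02] turn [ 0.    -0.001  0.004]
-> [ 0.606 -0.161  0.172] shift cm [0.46 6.69 0.02] turn [ 0.    -0.001  0.004]
```

View pics/side4.png

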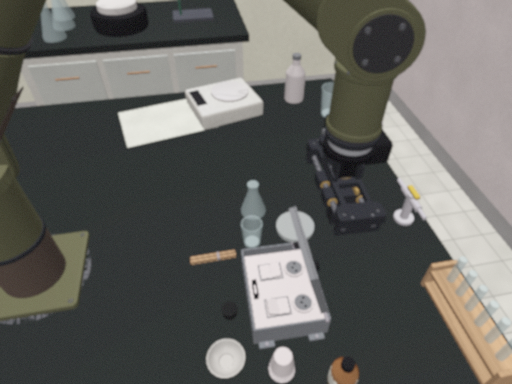

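>>> move_arm:
  targets: [0, 2.5, 0, 0, 0, 0, 0, 0.2, 5, 0, 0, 0, 0, 0, 0.4, 6.6, 0, 0, 0, 0, 0, 0.4, 6.6, 0, 0, 0, 0, 0, 0.8, 6.6, 0, 0, 0, 0, 0]

```text
time_s: 6.45
tool_pos: [0.6032, -0.1607, 0.1744]
tool_rot: [-1.571, -0.001, 3.105]
wrist_force: [-0.0, 0.4, 0.6]
finger_gap: 0.006
```

```bash
python3 -c "
from h import *
s=get_state()
ps=[]
for t in np.arange(1.25,-0.06,-0.1):
    ps.append(box(66-115*np.cos(t)+7*np.sin(t)+9,0,60+115*np.sin(t)+7*np.cos(t)))
to(*ps)"
```

```text
t 6.45 box [ 7.320e+01 -1.000e-01  1.744e+02] F [-0.   0.4  0.6] gap 0.01
-> [ 0.575 -0.16   0.171] shift cm [ 2.79  0.31 -0.01] turn [ 0.    -0.001  0.001]
-> [ 0.564 -0.159  0.168] shift cm [ 3.88  0.66 -0.  ] turn [ 0.    -0.001  0.001]
-> [ 0.554 -0.159  0.163] shift cm [ 4.94  1.12 -0.  ] turn [ 0.    -0.001  0.001]
-> [ 0.544 -0.158  0.158] shift cm [ 5.94  1.69 -0.  ] turn [ 0.    -0.001  0.001]
-> [ 0.534 -0.158  0.151] shift cm [ 6.89  2.35 -0.  ] turn [ 0.    -0.001  0.001]
-> [ 0.526 -0.158  0.144] shift cm [7.76 3.1  0.  ] turn [ 0.    -0.001  0.001]
-> [ 0.518 -0.158  0.135] shift cm [8.55 3.94 0.  ] turn [ 0.    -0.001  0.001]
-> [ 0.511 -0.157  0.126] shift cm [9.26 4.85 0.  ] turn [ 0.    -0.001  0.001]
-> [ 0.505 -0.157  0.116] shift cm [9.87 5.82 0.  ] turn [ 0.    -0.001  0.001]
-> [ 0.499 -0.157  0.106] shift cm [1.038e+01 6.850e+00 1.000e-02] turn [ 0.    -0.001  0.001]
-> [ 0.495 -0.157  0.095] shift cm [1.078e+01 7.930e+00 1.000e-02] turn [ 0.    -0.001  0.001]
-> [ 0.492 -0.157  0.084] shift cm [1.108e+01 9.050e+00 1.000e-02] turn [ 0.    -0.001  0.001]
-> [ 0.491 -0.157  0.073] shift cm [1.126e+01 1.018e+01 1.000e-02] turn [ 0.    -0.001  0.001]
-> [ 0.49  -0.157  0.061] shift cm [1.133e+01 1.133e+01 1.000e-02] turn [ 0.    -0.001  0.001]
```

>>> move_arm:
  targets: [1.4, 0.1, 0, 0, 0, 0, 0, 2.8, 0.3, 0, 0, 0, 0, 0, 3.9, 0.7, 0, 0, 0, 0, 0, 4.9, 1.1, 0, 0, 0, 0, 0, 5.9, 1.7, 0, 0, 0, 0, 0]

```text
time_s: 6.87
tool_pos: [0.5479, -0.1591, 0.161]
tool_rot: [-1.569, 0.009, 3.105]
wrist_force: [1.5, -0.5, 5.5]
finger_gap: 0.005
```

```bash
cat > cl.py <<'E'
from h import *
s=get_state()
ps=[]
for t in np.arange(0.95,-0.06,-0.1):
    ps.append(box(66-115*np.cos(t)+7*np.sin(t)+9,0,60+115*np.sin(t)+7*np.cos(t)))
to(*ps)
E
python3 cl.py; python3 -c "
from h import *
f=grab_frame('side');save(f,'side5')"
```

```text
t 6.87 box [ 17.9  -0.5 161. ] F [ 1.5 -0.5  5.5] gap 0.0
-> [ 0.544 -0.158  0.158] shift cm [ 0.42  0.33 -0.05] turn [-0.001 -0.001 -0.009]
-> [ 0.534 -0.158  0.151] shift cm [ 1.37  0.98 -0.05] turn [-0.001 -0.001 -0.009]
-> [ 0.526 -0.158  0.144] shift cm [ 2.25  1.73 -0.05] turn [-0.001 -0.001 -0.009]
-> [ 0.518 -0.158  0.135] shift cm [ 3.05  2.55 -0.05] turn [-0.001 -0.001 -0.009]
-> [ 0.511 -0.157  0.126] shift cm [ 3.77  3.46 -0.05] turn [-0.001 -0.001 -0.009]
-> [ 0.505 -0.157  0.116] shift cm [ 4.39  4.43 -0.05] turn [-0.001 -0.001 -0.009]
-> [ 0.499 -0.157  0.106] shift cm [ 4.91  5.45 -0.05] turn [-0.001 -0.001 -0.009]
-> [ 0.495 -0.157  0.095] shift cm [ 5.33  6.53 -0.05] turn [-0.001 -0.001 -0.009]
-> [ 0.492 -0.157  0.084] shift cm [ 5.63  7.64 -0.05] turn [-0.001 -0.001 -0.009]
-> [ 0.491 -0.157  0.073] shift cm [ 5.83  8.77 -0.05] turn [-0.001 -0.001 -0.009]
-> [ 0.49  -0.157  0.061] shift cm [ 5.91  9.92 -0.05] turn [-0.001 -0.001 -0.009]
```

View pics/side5.png

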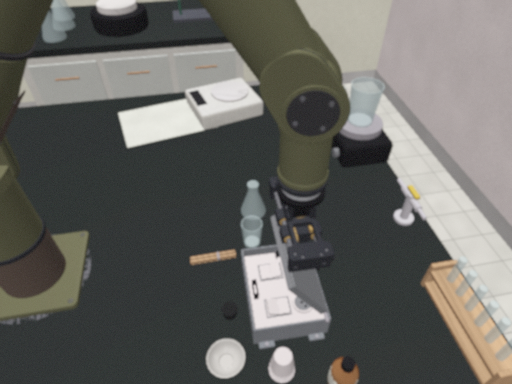

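The cover is being swung down by the fingers (edge near (290,250)). Following the arc.

>>> move_arm:
  targets: [0.95, 0.65, 0, 0, 0, 0, 0, 1.8, 1.4, 0, 0, 0, 0, 0, 2.6, 2.25, 0, 0, 0, 0, 0, 3.35, 3.15, 0, 0, 0, 0, 0, 3.95, 4.1, 0, 0, 0, 0, 0]

```text
time_s: 7.33
tool_pos: [0.507, -0.1578, 0.1189]
tool_rot: [-1.57, 0.005, 3.105]
wrist_force: [0.3, 0.2, 6.0]
finger_gap: 0.006
```

```bash
python3 cl.py | tail -7;python3 cl.py|head -1
```

```text
-> [ 0.511 -0.157  0.126] shift cm [-0.37 -0.72 -0.06] turn [-0.001 -0.002 -0.005]
-> [ 0.505 -0.157  0.116] shift cm [ 0.25  0.26 -0.06] turn [-0.001 -0.002 -0.005]
-> [ 0.499 -0.157  0.106] shift cm [ 0.77  1.29 -0.06] turn [-0.001 -0.002 -0.005]
-> [ 0.495 -0.157  0.095] shift cm [ 1.18  2.36 -0.06] turn [-0.001 -0.002 -0.005]
-> [ 0.492 -0.157  0.084] shift cm [ 1.48  3.47 -0.06] turn [-0.001 -0.002 -0.005]
-> [ 0.491 -0.157  0.073] shift cm [ 1.67  4.61 -0.06] turn [-0.001 -0.002 -0.005]
-> [ 0.49  -0.157  0.061] shift cm [ 1.75  5.76 -0.06] turn [-0.001 -0.002 -0.005]
t 7.33 box [-23.   -0.6 118.9] F [0.3 0.2 6. ] gap 0.01
```

>>> move_arm:
  targets: [0.5, 1.0, 0, 0, 0, 0, 0, 0.9, 2.0, 0, 0, 0, 0, 0, 1.3, 3.0, 0, 0, 0, 0, 0, 1.6, 3.9, 0, 0, 0, 0, 0, 1.8, 4.5, 0, 0, 0, 0, 0]

```text
time_s: 7.75
tool_pos: [0.4909, -0.1572, 0.0732]
tool_rot: [-1.569, 0.008, 3.105]
wrist_force: [3.5, 0.2, 4.3]
finger_gap: 0.002
```

```bash
python3 cl.py | tail -2;python3 cl.py|head -1
```

```text
-> [ 0.491 -0.157  0.073] shift cm [ 0.05  0.04 -0.06] turn [-0.001 -0.001 -0.008]
-> [ 0.49  -0.157  0.061] shift cm [ 0.12  1.19 -0.06] turn [-0.001 -0.001 -0.008]
t 7.75 box [-39.1  -0.6  73.2] F [3.5 0.2 4.3] gap 0.0
```

>>> move_arm:
  targets: [0.2, 0.4, 0, 0, 0, 0, 0, 0.3, 0.8, 0, 0, 0, 0, 0, 0.4, 1.1, 0, 0, 0, 0, 0, 0.4, 1.4, 0, 0, 0, 0, 0, 0.4, 1.4, 0, 0, 0, 0, 0]

```text
time_s: 8.17
tool_pos: [0.4863, -0.1569, 0.0614]
tool_rot: [-1.569, 0.007, 3.105]
wrist_force: [1.1, 1.8, 34.7]
finger_gap: 0.006
```

```bash
python3 cl.py|head -1
```

```text
t 8.17 box [-43.7  -0.4  61.4] F [ 1.1  1.8 34.7] gap 0.01
```

At the stop with 35 N. Letting go straight up.

>>> move_arm:
  targets: [0, -1, 0, 0, 0, 0, 0, 0, -3, 0, 0, 0, 0, 0, 0, -6, 0, 0, 0, 0, 0, 4, -9, 0, 0, 0, 0, 0, 8, -12, 0, 0, 0, 0, 0]

```text
time_s: 8.58
tool_pos: [0.4157, -0.1535, 0.1683]
tool_rot: [-1.571, -0.002, 3.106]
wrist_force: [-0.5, -0.7, 0.3]
finger_gap: 0.006
```

>>> move_arm:
  targets: [2, -2, 0, 0, 0, 0, 0, 4, -3, 0, 0, 0, 0, 0, 4, -3, 0, 0, 0, 0, 0, 4, -3, 0, 0, 0, 0, 0, 4, -3, 0, 0, 0, 0, 0]

```text
time_s: 9.0
tool_pos: [0.3773, -0.1524, 0.1973]
tool_rot: [-1.571, -0.0, 3.106]
wrist_force: [0.6, 0.4, 0.9]
finger_gap: 0.003
```

>>> move_arm:
  targets: [0, 0, 0, 0, 0, 0, 0, 0, 0, 0, 0, 0, 0, 0, 0, 0, 0, 0, 0, 0, 0, 0, 0, 0, 0, 0, 0, 0, 0, 0, 0, 0, 0, 0, 0]

```text
time_s: 9.42
tool_pos: [0.377, -0.1524, 0.1974]
tool_rot: [-1.571, -0.001, 3.106]
wrist_force: [0.4, 0.3, 0.9]
finger_gap: 0.01
```

```bash
python3 -c "
from h import *
f=grab_frame('side');save(f,'side6');g=grab_frame('top');save(g,'top6')
a=cv2.imread('pics/top6.png')[130:300,200:450];b=cv2.imread('pics/side6.png')[150:384,150:380]
cv2.imwrite('pics/c6.png',np.hstack([cv2.resize(a,(400,400)),cv2.resize(b,(400,400))]))
for n,h in(('side0',f),('top0',g)):
    h0=np.load(n+'.npz')
    for q in(h0,h):
        P=world(q).reshape(-1,3);P=P[q['z_map'].ravel()>0];P=P[(abs(P[:,0]-.53)<.1)&(abs(P[:,1]+.158)<.1)];B=np.array([tobox(p) for p in P])
        print(n,[(round(float(np.median(k[:,2])),1),len(k)) for x in(-55,-35,0,40) for k in [B[(abs(B[:,0]-x)<8)&(abs(B[:,1])<80)&(B[:,2]<150)]]])
    m=(np.abs(h['pixels'].astype(int)-h0['pixels']).max(-1)>50); cv2.imwrite('pics/d_'+n+'.png',m.astype(np.uint8)*255)
to()"
```

```text
side0 [(65.4, 583), (65.4, 571), (65.2, 568), (64.9, 545)]
side0 [(65.5, 579), (65.4, 574), (65.3, 561), (64.9, 559)]
top0 [(67.7, 403), (67.7, 398), (67.6, 388), (67.2, 392)]
top0 [(67.8, 403), (67.8, 397), (67.5, 390), (67.3, 399)]
t 9.52 box [-153.3    0.2  197.6] F [-0.1  0.9  0.9] gap 0.0
```

View pics/c6.png

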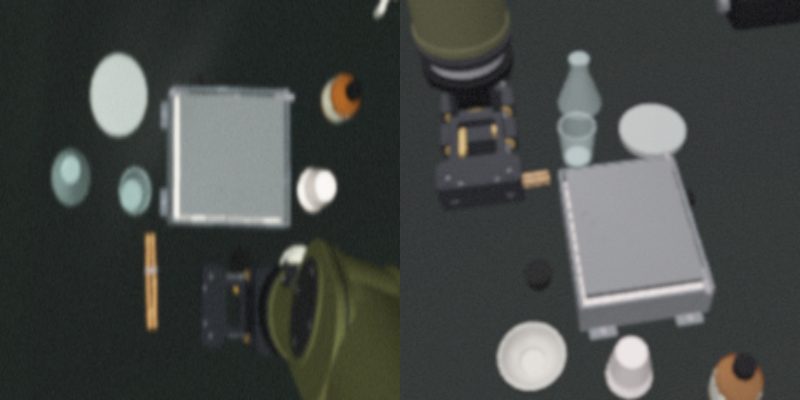

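View pics/d_side0.png

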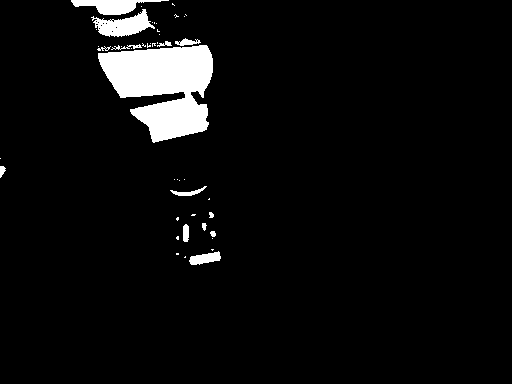

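The cover is shut at its starting height. The difference image shows changes only where the arm is (around (170,130)), so nothing else has moved. Handing in.

```bash
python3 -c "
from h import *
print(arm.job_done())"
```

```text
the job is handed in; nothing more can be done
None
```

The left-hand socket is switched on and the splash cover is latched shut again. I handed the job in at about 9.5 s on the robot's clock; it gives no verdict, so this rests on my own checks.

- **Cover opened:** I pressed the pad with closed fingertips to the stop (about 16 N) and let go. The pictures showed it open.
- **Left rocker:** I pressed the near half down until it bottomed out, which took about 56 N on the wrist. That is more than the 4 to 6 N it needed but well under the 120 N limit. Depth readings then showed the near half down about 3 to 4 mm and the far half up. The right rocker's heights had not changed.
- **Cover closed:** I swung it down from behind with the outside of the fingers and pressed it to the stop (about 35 N). After I let go, its face was within 0.1 mm of its starting height in both cameras, with nothing touching it.
- **Loose things:** The side view before and after differs only where the arm is, so nothing it shows has shifted. The arm hid part of the tube clamp in the side view and part of the dish in the top view. Each looks in place in the other view.

No check failed. Before the rocker press, the top view put the rocker about 2 mm nearer the front than I had worked out, so I aimed that much further forward.

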